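# Clamp a tube block in the screw press, two turns past contact

### The arm

A 7-joint arm with a two-finger parallel gripper is mounted at the origin on a cart in front of the work surface, level with it; the furniture and walls round the work are solid. World frame = base frame: x ahead of the robot, y to its left, z up, the work surface at z = 0. Lengths are in m, angles in rad, forces in N, time in s.
With the tool pointing down it reaches from about 0.4 to 0.85 m from the base axis. Payload 10.4 kg.
Tool frame: the origin (TCP) lies midway between the tips of the shut fingers; the grasp point (between the pads) lies 19 mm behind it; z points along the fingers, y is the line along which they close (so a half turn about z gives the same grasp; the last joint's range is limited). The gripper opens to 87 mm and grips with 3 to 60 N. Pads are 19 mm wide; open, the fingers measure 117 mm over their backs; the gripper's body (75 mm by 190 mm) begins 51 mm behind the grasp point.
Start: joints at [-1.177, 0.332, -0.065, 1.46, 0.022, 1.35, -0.088], TCP at [0.253, 0.572, 0.223] pointing down, gripper open.
Joint ranges: [-2.6, 2.6], [-0.5, 2.12], [-1.47, 1.34], [0.16, 2.42], [-1.27, 4.41], [0.06, 2.06], [-2.6, 2.6]. Speed limits (rad/s): [2.22, 2.22, 2.79, 2.79, 3.14, 3.14, 3.14].

### API

Orientations are given as a unit quaternion [x, y, z, w].
In Python, from bench import r gives the robot as it stands.
- The arm moves only by the tool arm_command, never from a script. Its arguments are lists of equal length, an entry for each row: "xyz": the shift along the world's x, y, z in m, a list of three; "rot": the turn, a rotation vector about the world's x, y, z in rad, a list of three. In form: {"xyz": [[tx, ty, tz], ...], "rot": [[ax, ay, az], ...]}. A call has 1 to 20 rows; each row is the pose to reach, as a shift and turn from the pose commanded when the call began; what a row does not reach only later rows make up. A row lasts 1/12 s, in which the tool goes at most 41.7 mm and 7.16 degrees, less where a joint would pass 70% of its speed; a pose out of reach is approached as far as the arm can. A call with a gripper value outside its range is refused whole. "grip" is the opening, from 0 (shut) to 1 (fully open), set as the call begins (left out, the last holds). The fingers move at their own pace and stop on an object; "squeeze" is the grip in N (left out, the last holds). Time passes only in rows, so rows that repeat a pose let the fingers close. It gives the time, the measured TCP pose, the force, the opening and the grip force at its end, in the units of the state.
- r.read_state(): the state, without advancing time (a new reading comes with each control period).
- r.camera(name): name is "scene" or "top" or "wrist"; returns the picture (384x512x3 uint8, red, green, blue); there is no depth.
- r.camera_model(name): a dict with "fx", "fy", "cx", "cy" (pixels), "k1" (the pictures are not rectified: a ray, as slopes to the right and down, at radius r is drawn at 1 + k1 r^2 times it, then the intrinsics apply), "T" (4x4, takes a point from camera to world coordinates). Camera axes: x right, y up, looking along -z (the intrinsics and any distortion apply to the point x, -y, -z); pixel columns grow to the right and rows downward; lengths in m; the calibration is good to about 2 mm. A picture is of the moment at which its call begins: read the wrist's pose just before it. camera_model takes no time and is no camera call; for the wrist camera it gives the pose at the moment of the call.
- r.close_job(): hands the job in; it is judged then, once.
Trained networks look in the newest picture that a camera, given by its name, has taken for a name from the list of things; names that differ only in an ending like _2 or _b are one class to them, and where a whole thing is asked for, a point or a joint stands for the part that bears it (a point fixed in the world has none). Each returns a list of dicts, best first, with "conf" (0 to 1); they miss things now and then, are a little off and sometimes report something else, mostly with a low value. They report only what shows in the picture. A call takes as long as a camera call.
- r.look_for(label, camera): "at" ([x, y, z] in m, in the coordinates of the camera as it stood for that picture, good to about 4 mm: the middle of the surface that is visible of it).
- r.spot_point(label, camera): "at" ([x, y, z] in m, in the coordinates of the camera as it stood for that picture, good to about 4 mm: a listed point, or the origin of a listed thing).
The state is a dict: "time": time; "joint_positions": joint angles; "joint_vel": joint speeds; "joint_torque": joint torques, N m; "ee_pos": TCP position; "eef_rot": TCP orientation; "ft_force": force on the tool from outside, world axes, zero at the start; "torque": the same for the moment, N m; "width": finger opening in m; "grip_force": force on a finger pad.
Only numpy, scipy, OpenCV 4.12 (cv2) and the standard library are available. Lean on these libraries where they do the work, as an engineer would, in place of code of your own. Each camera call takes 0.05 s, during which the arm holds its last target. There are 200 camera calls.

### The job

Clamp the deep square tube block without prongs (48 mm high) in the bench screw press: set it upright in the middle of the pulled-out tray, push the tray fully home, then turn the crank clockwise (seen from above) until the pressure pad just touches the block, and from there exactly two full turns more, never overwinding it. Then let go of the crank, and leave all the other things where they stand.

Things in the scene. Friction and masses are not known exactly. Their poses are not given: they have to be found in the camera images.
- block_c_mid (a point): The tube block to clamp: deep square blue-violet rack block without prongs, 62 x 62 mm, 48 mm high (the pad meets it 46 mm above its underside), loose, 0.10 to 0.21 kg, standing upright on the bench. The point is its centre, 24 mm above its underside; x and y are square to its sides, z up.
- block_d: Bystander: square tube block of the same colour with two thin upright prongs; 62 x 62 mm, body 52 mm high, prongs to 101 mm. Origin at the centre of its underside.
- block_f: Bystander: the low tube block of the same colour, 62 x 62 mm, only 26 mm high. Origin at the centre of its underside.
- block_a: Bystander: the low oblong tube block of the same colour, 62 (x) x 81 (y) mm, 26 mm high. Origin at the centre of its underside. (A fixed block of the same shape stands farther back.)
- bottle_250: Bystander: clear round bottle with screw cap, 70 mm diameter, 143 mm high. Origin at the centre of its underside.
- bottle_100: Bystander: clear round bottle with screw cap, 56 mm diameter, 105 mm high. Origin at the centre of its underside.
- press: The bench screw press, fixed to the bench: grey base 156 (x) x 170 mm (y from -75 to 95) and 12 mm high, two steel columns 18 mm thick at x = +-64 mm, grey crosshead 160 (x) x 48 (y) mm from 145 to 167 mm high. Origin on the vertical axis of the screw, at bench height. Its y axis points the way the tray comes out; two rails run out to y = 225 mm.
- tray (a joint): Slide of the tray along the press's y axis, m: 0 = fully home against its end stop (tray centred under the pad), 0.13 = pulled right out. It slides with about 1 N of friction and stays where left. Home means within 5 mm.
- tray_floor (a point): Centre of the upper face of the tray's floor, 22 mm above the bench. The tray is an aluminium plate, 100 x 100 mm, with a rim 4 mm high and 4 mm thick (92 x 92 mm inside); axes as the press's.
- tray_knob (a point): Middle of the gripping part of the tray's knob: black upright post of 22 mm diameter, from 30 to 74 mm above the bench (the point is at 56 mm), fixed to the tray on a tongue 150 mm from the tray's centre on the outer side (press +y).
- crank_axis (a point): Point on the vertical axis of crank and screw, 220 mm above the bench, level with the middle of the crank's knob. The crank's hub and arm lie from 171 to 189 mm high; the top of the screw in its middle stays below 210 mm. The crank stays at this height; it has no dial. One turn clockwise (seen from above) lowers screw, collar and pad by 10 mm.
- crank_knob (a point): Middle of the crank's knob, 220 mm above the bench: black upright grip of 24 mm diameter, from 188 to 244 mm high, 60 mm from the crank axis. It spins freely on its own pin, so unturning fingers can lead it round the circle; smooth plastic, so hold it firmly (40 N or more) or it slips out. The crank takes 1.5 to 2 N at the knob, turns through many turns and stays where it is left.
- collar (a point): Centre of the underside of the dark steel disc (52 mm diameter) at the screw's lower end; it goes down 10 mm with every clockwise turn, whatever the pad meets.
- pad_face (a point): Centre of the underside of the round pressure pad (60 mm diameter), which hangs 44.5 mm below the collar's point on springs (0.4 N/mm, 2 N to start, 30 mm of travel). It starts 5 to 14 mm above a block on the home tray. Once it rests on the block it stops and the collar nears it by 10 mm a turn: two turns after contact they are 24.5 mm apart.
- centrifuge_front (a point): Bystander: middle of the front face (50 mm up) of the big grey bench centrifuge, which is fixed and 0.28 m high. The face is upright, 0.43 m wide and stands askew behind the right of the work; it looks along the point's -x, its width runs along y.

How it is judged:
On the way, in this order (a step that is already met when the one before it is completed fails the run):
1. the 48 mm block stands on the tray, let go (horizontal distance between block_c_mid and tray_floor below 0.018 m and z of block_c_mid in the frame of tray_floor below 0.028 m and contact force between block_c and the fingers below 0.1 N), for 0.1 s.
2. the tray is fully home with the block on it (value of joint tray below 0.005 m and horizontal distance between block_c_mid and tray_floor below 0.018 m), for 0.1 s.
3. the pad is wound down on to the block (contact force between pad and block_c above 0.5 N), for 0.1 s.
At the end, for the whole second after the job is handed in: The 48 mm block stands upright (within 0.06 rad) on the tray within 18 mm of its centre, the tray is home within 5 mm, and the pad is wound down on the block two turns past contact, within a fifth of a turn (collar to pad face 24.5 mm, within 2 mm); all at rest (all of step 2 and z of collar in the frame of pad_face between 0.0225 and 0.0265 m and contact force between pad and block_c above 0.5 N and angle between block_c_mid's own z axis and vertical below 0.06 rad and linear speed of pad below 0.005 m/s); the robot touches nothing.
It fails at once if the press is overwound (more than 2.3 turns past contact) (z of collar in the frame of pad_face below 0.0215 m).
It fails at once if a bystander is shifted by more than 25 mm (distance of any of block_d, block_f, block_a, bottle_250, bottle_100 from where it was at the start of the episode above 0.025 m).
It fails at once if a bystander is tipped over (angle between any of block_d, bottle_250, bottle_100's own z axis and vertical above 0.4 rad).
It also fails if it takes over 72 s, if anything falls off the work surface, if the arm or the gripper's body presses on something with over 40 N, if the wrist force passes 120 N, or if a joint passes its speed limit or range.

## Working session

There is one attempt and no reset: what is moved stays moved. The work goes in short steps, Python scripts to look and compute and a tool call to move; the robot and the scene stay as the last step left them, time stands still between calls to the robot, and variables do not carry over. Pictures are saved under pics/ and viewed, at most 10 in all, crops included, and the job is handed in when it is done.

Besides the shell and the picture viewer there is one more tool, called after "Request:" as name(argument=value, ...) on one line, values as JSON. arm_command: Moves the arm, as the interface text tells. Its arguments: {"type":"object","properties":{"xyz":{"type":"array"},"rot":{"type":"array"},"grip":{"type":"number"},"squeeze":{"type":"number"}},"required":["xyz","rot"]}

```bash
ls; mkdir -p pics; cat > h.py <<'E'
from bench import r
import numpy as np, cv2
np.set_printoptions(precision=4,suppress=True)
def W(cam,p,T=None):
    T=np.array(r.camera_model(cam)["T"]) if T is None else T
    return (T@np.append(p,1))[:3]
def spot(l,cam,T=None,f="spot_point"):
    o=[(round(d["conf"],2),W(cam,d["at"],T)) for d in getattr(r,f)(l,cam)[:2]]
    print(l,cam,o); return o
def proj(cam,p):
    m=r.camera_model(cam); q=np.linalg.inv(np.array(m["T"]))@np.append(p,1)
    s=np.array([q[0],-q[1]])/-q[2]; s=s*(1+m["k1"]*(s@s))
    return np.array([m["fx"]*s[0]+m["cx"],m["fy"]*s[1]+m["cy"]])
def ray(cam,uv):
    m=r.camera_model(cam); d=(np.array(uv)-[m["cx"],m["cy"]])/[m["fx"],m["fy"]]
    s=d.copy()
    for _ in range(20): s=d/(1+m["k1"]*(s@s))
    T=np.array(m["T"]); return T[:3,3],T[:3,:3]@np.array([s[0],-s[1],-1])
def atz(cam,uv,z):
    o,d=ray(cam,uv); return o+d*(z-o[2])/d[2]
def save(n,im): cv2.imwrite("pics/"+n+".png",im[:,:,::-1])
E
python3 - <<'E'
from h import *
a=r.camera("scene"); b=r.camera("top")
save("a",np.hstack([a,b])[:, :]); im=cv2.imread("pics/a.png"); cv2.imwrite("pics/a.png",cv2.resize(np.vstack([im[:,:512],im[:,512:]]),None,fx=.78,fy=.78,interpolation=cv2.INTER_AREA))
for l in "block_c_mid tray_floor tray_knob crank_axis crank_knob press collar pad_face block_d block_f block_a bottle_250 bottle_100 centrifuge_front".split():
    for c in ("top","scene"): spot(l,c)
s=r.read_state();print(s["time"],s["ee_pos"],s["eef_rot"],s["width"])
E
```

```text
pics
block_c_mid top [(0.6, array([ 0.4282, -0.1341,  0.0215])), (0.4, array([0.6386, 0.3296, 0.0018]))]
block_c_mid scene [(0.95, array([ 0.4276, -0.1383,  0.0265]))]
tray_floor top [(0.26, array([0.598 , 0.4682, 0.0006]))]
tray_floor scene [(0.85, array([0.4905, 0.2019, 0.024 ]))]
tray_knob top [(0.9, array([0.4722, 0.3486, 0.0554]))]
tray_knob scene [(0.62, array([0.4781, 0.3532, 0.0601]))]
crank_axis top [(0.85, array([0.5057, 0.0758, 0.2222])), (0.21, array([0.5073, 0.0726, 0.077 ]))]
crank_axis scene [(0.94, array([0.51  , 0.0759, 0.222 ]))]
crank_knob top [(0.51, array([0.5662, 0.0652, 0.22  ]))]
crank_knob scene [(0.5, array([0.5668, 0.0548, 0.2189]))]
press top [(0.57, array([ 0.5074,  0.0686, -0.0005]))]
press scene [(0.94, array([0.5049, 0.0742, 0.0028]))]
collar top [(0.49, array([0.5066, 0.0763, 0.127 ]))]
collar scene [(0.78, array([0.5085, 0.0751, 0.1301]))]
pad_face top [(0.47, array([0.5046, 0.0738, 0.0784]))]
pad_face scene [(0.55, array([0.5095, 0.0716, 0.0819]))]
block_d top [(0.69, array([ 0.4717,  0.4502, -0.0027])), (0.61, array([0.6744, 0.068 , 0.001 ]))]
bloc
[... 350 characters left out ...]
, array([0.6744, 0.068 , 0.001 ]))]
block_a scene [(0.74, array([0.6424, 0.2136, 0.001 ])), (0.74, array([0.4726, 0.4538, 0.004 ]))]
bottle_250 top [(0.96, array([0.6385, 0.3312, 0.0007])), (0.76, array([ 0.6017,  0.4688, -0.0017]))]
bottle_250 scene [(0.98, array([0.5978, 0.4618, 0.0035])), (0.79, array([0.6382, 0.3281, 0.0049]))]
bottle_100 top [(0.96, array([0.6385, 0.3312, 0.0007])), (0.76, array([ 0.6017,  0.4688, -0.0017]))]
bottle_100 scene [(0.98, array([0.5978, 0.4618, 0.0035])), (0.79, array([0.6382, 0.3281, 0.0049]))]
centrifuge_front top []
centrifuge_front scene [(0.52, array([0.5052, 0.0772, 0.1309]))]
1.5 [0.253  0.5715 0.2226] [0.2069 0.9784 0.     0.    ] 0.08711314593860588
```

View pics/a.png

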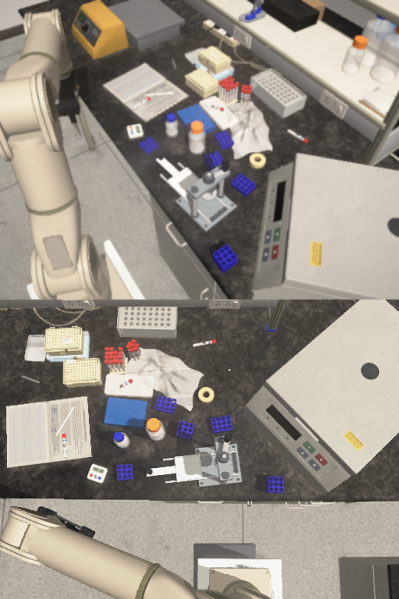

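```bash
python3 - <<'E'
from h import *
a=cv2.imread("pics/a.png")
b=r.camera("top"); s=r.camera("scene")
p=proj("top",[.43,-.135,.03]);q=proj("top",[.5,.2,.03]);u=proj("scene",[.43,-.135,.03]);v=proj("scene",[.5,.15,.1]);print(p,q,u,v)
def crop(im,c,h,f): 
    x,y=[int(t) for t in c]; return cv2.resize(im[max(y-h,0):y+h,max(x-h,0):x+h],(f,f),interpolation=cv2.INTER_CUBIC)
save("b",np.vstack([np.hstack([crop(b,p,30,300),crop(b,(p*.2+q*.8),60,300)]),np.hstack([crop(s,u,30,300),crop(s,v,60,300)])]))
hsv=cv2.cvtColor(b,cv2.COLOR_RGB2HSV)
m=((hsv[:,:,0]>110)&(hsv[:,:,0]<140)&(hsv[:,:,1]>120)&(hsv[:,:,2]>40)).astype(np.uint8)
x,y=[int(t) for t in p]; mm=np.zeros_like(m); mm[y-25:y+25,x-25:x+25]=m[y-25:y+25,x-25:x+25]
ys,xs=np.nonzero(mm); P=np.array([atz("top",(i,j),.048)[:2] for i,j in zip(xs,ys)],np.float32)
print(cv2.minAreaRect(P))
E
```

```text
[351.9608 236.3169] [241.2066 212.6134] [288.0736 329.6707] [248.0699 227.9419]
((0.4261273443698883, -0.1317673623561859), (0.059683073312044144, 0.06711874157190323), 0.2738269567489624)
```

View pics/b.png

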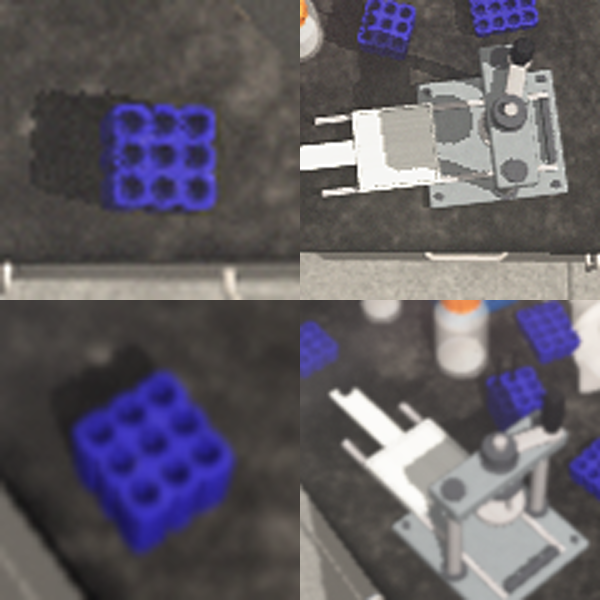

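Request:
arm_command(xyz=[[0.147, -0.37, 0.11], [0.147, -0.37, 0.11], [0.147, -0.37, 0.11], [0.147, -0.37, 0.11], [0.147, -0.37, 0.11], [0.147, -0.37, 0.11], [0.147, -0.37, 0.11], [0.147, -0.37, 0.11], [0.147, -0.37, 0.11], [0.147, -0.37, 0.11], [0.175, -0.705, 0.08], [0.175, -0.705, 0.08], [0.175, -0.705, 0.08], [0.175, -0.705, 0.08], [0.175, -0.705, 0.08], [0.175, -0.705, 0.08], [0.175, -0.705, 0.08], [0.175, -0.705, 0.08], [0.175, -0.705, 0.08], [0.175, -0.705, 0.08]], rot=[[0, 0, -0.6], [0, 0, -0.6], [0, 0, -0.6], [0, 0, -0.6], [0, 0, -0.6], [0, 0, -0.6], [0, 0, -0.6], [0, 0, -0.6], [0, 0, -0.6], [0, 0, -0.6], [0, 0, -1.15], [0, 0, -1.15], [0, 0, -1.15], [0, 0, -1.15], [0, 0, -1.15], [0, 0, -1.15], [0, 0, -1.15], [0, 0, -1.15], [0, 0, -1.15], [0, 0, -1.15]], grip=1)

```text
time: 3.27
ee_pos: [0.4276, -0.1361, 0.3026]
eef_rot: [0.708, 0.707, 0.0, 0.0]
ft_force: [-0.0, 0.4, 0.5]
width: 0.0869
grip_force: 0.0
```

```bash
python3 - <<'E'
from h import *
T=np.array(r.camera_model("wrist")["T"]);b=r.camera("wrist"); save("c",b)
spot("block_c_mid","wrist",T);print(r.read_state()["ee_pos"],r.read_state()["joint_positions"])
hsv=cv2.cvtColor(b,cv2.COLOR_RGB2HSV)
m=((hsv[:,:,0]>108)&(hsv[:,:,0]<140)&(hsv[:,:,1]>120)&(hsv[:,:,2]>40)).astype(np.uint8)
n,l,st,c=cv2.connectedComponentsWithStats(m);k=1+np.argmax(st[1:,4]);print(st[k],c[k])
ys,xs=np.nonzero(l==k); P=np.array([atz("wrist",(i,j),.048)[:2] for i,j in zip(xs[::5],ys[::5])],np.float32)
print(cv2.minAreaRect(P))
E
```

```text
block_c_mid wrist [(0.78, array([ 0.4285, -0.1377,  0.0241]))]
[ 0.4281 -0.1327  0.3026] [-0.5549 -0.1751  0.6738  1.7963  0.1089  1.4831  0.1062]
[ 237  130   45   47 1933] [259.1247 152.9684]
((0.43064552545547485, -0.13114972412586212), (0.0655728280544281, 0.059679582715034485), 89.22657012939453)
```

View pics/c.png

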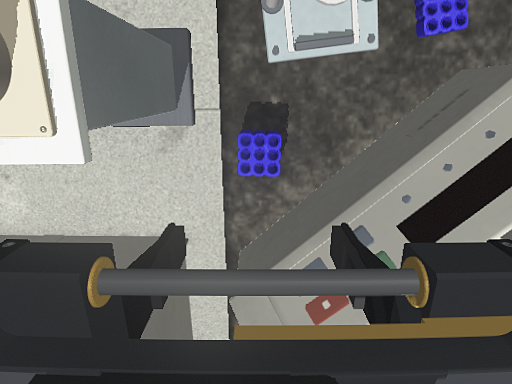

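```bash
python3 - <<'E'
from h import *
A=atz("top",(317,138),0)[:2];B=atz("top",(413,244),0)[:2];print(A,B)
t=(B-A)/np.linalg.norm(B-A);n=np.array([t[1],-t[0]])
for p in [(.429,-.134),(.524,-.172),(.524,-.097),(.524,-.172)]: print(n,(np.array(p)-A)@n)
for c in("top","scene"):
  for d in r.look_for("centrifuge_front",c)[:2]: print(d["conf"],W(c,d["at"]))
E
```

```text
[ 0.7493 -0.0404] [ 0.4104 -0.3299]
[-0.6495  0.7603] 0.1368628566286094
[-0.6495  0.7603] 0.04626569652945979
[-0.6495  0.7603] 0.10329187383816306
[-0.6495  0.7603] 0.04626569652945979
0.26 [0.6207 0.309  0.0964]
```

Request:
arm_command(xyz=[[0.001, -0.002, -0.04], [0.001, -0.002, -0.08], [0.001, -0.002, -0.12], [0.001, -0.002, -0.16], [0.001, -0.002, -0.2], [0.001, -0.002, -0.23], [0.001, -0.002, -0.25], [0.001, -0.002, -0.265], [0.001, -0.002, -0.278], [0.001, -0.002, -0.284], [0.001, -0.002, -0.284], [0.001, -0.002, -0.284]], rot=[[0, 0, 0], [0, 0, 0], [0, 0, 0], [0, 0, 0], [0, 0, 0], [0, 0, 0], [0, 0, 0], [0, 0, 0], [0, 0, 0], [0, 0, 0], [0, 0, 0], [0, 0, 0]])

```text
time: 4.47
ee_pos: [0.4292, -0.1349, 0.0189]
eef_rot: [0.705, 0.709, -0.0, -0.0]
ft_force: [-0.4, -0.2, -0.5]
width: 0.0868
grip_force: 0.0
```

Request:
arm_command(xyz=[[0, 0, 0], [0, 0, 0], [0, 0, 0], [0, 0, 0], [0, 0, 0], [0, 0, 0], [0, 0, 0], [0, 0, 0]], rot=[[0, 0, 0], [0, 0, 0], [0, 0, 0], [0, 0, 0], [0, 0, 0], [0, 0, 0], [0, 0, 0], [0, 0, 0]], grip=0.5, squeeze=20)

```text
time: 5.13
ee_pos: [0.4292, -0.1355, 0.0188]
eef_rot: [0.706, 0.709, 0.0, 0.0]
ft_force: [-1.2, 1.2, 5.5]
width: 0.0618
grip_force: 19.9
```

Request:
arm_command(xyz=[[0, 0, 0.02], [0, 0, 0.06], [0, 0, 0.1], [0, 0, 0.14], [0, 0, 0.18], [0, 0, 0.22], [0, 0, 0.26], [0, 0.02, 0.285], [0.006, 0.055, 0.3], [0.013, 0.09, 0.3], [0.02, 0.13, 0.3], [0.027, 0.17, 0.3], [0.034, 0.21, 0.3], [0.041, 0.25, 0.3], [0.048, 0.285, 0.3], [0.055, 0.315, 0.3], [0.06, 0.332, 0.3], [0.062, 0.3385, 0.3], [0.062, 0.3385, 0.3], [0.062, 0.3385, 0.3]], rot=[[0, 0, 0], [0, 0, 0], [0, 0, 0], [0, 0, 0], [0, 0, 0], [0, 0, 0], [0, 0, 0], [0, 0, 0], [0, 0, 0], [0, 0, 0.02], [0, 0, 0.04], [0, 0, 0.06], [0, 0, 0.08], [0, 0, 0.1], [0, 0, 0.119], [0, 0, 0.119], [0, 0, 0.119], [0, 0, 0.119], [0, 0, 0.119], [0, 0, 0.119]])

```text
time: 6.8
ee_pos: [0.4911, 0.2018, 0.3182]
eef_rot: [0.663, 0.749, -0.001, 0.0]
ft_force: [0.4, -0.9, -1.6]
width: 0.0618
grip_force: 19.9
```

```bash
python3 - <<'E'
from h import *
T=np.array(r.camera_model("wrist")["T"]);b=r.camera("wrist"); save("d",b)
for l in("tray_floor","tray_knob","block_c_mid"): spot(l,"wrist",T)
s=r.read_state();print(s["ee_pos"],s["joint_positions"],s["width"],s["grip_force"])
E
```

```text
tray_floor wrist [(0.87, array([0.4925, 0.199 , 0.0179])), (0.53, array([0.5697, 0.0621, 0.2197]))]
tray_knob wrist []
block_c_mid wrist [(0.96, array([0.4933, 0.2019, 0.3216])), (0.61, array([0.6403, 0.2118, 0.0003]))]
[0.4911 0.2016 0.3189] [-0.8525  0.0788  0.4056  1.5706 -0.0313  1.498  -0.3246] 0.061713905769748785 19.880995494313538
```

View pics/d.png

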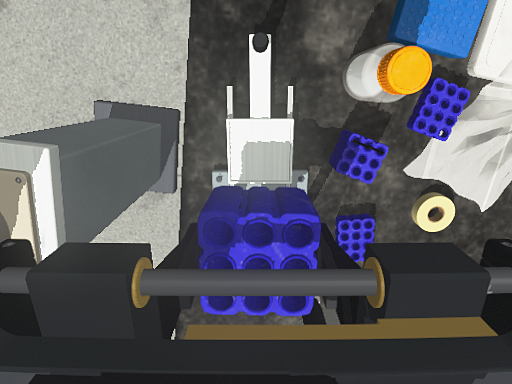

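```bash
python3 - <<'E'
from h import *
P=[atz("wrist",p,.026) for p in[(226,119),(294,120),(293,182),(227,181)]]
print(np.array(P),np.mean(P,axis=0)); print(atz("wrist",(260,40),.074),np.linalg.norm(P[0]-P[1]),np.linalg.norm(P[1]-P[2]))
E
```

```text
[[0.4394 0.2411 0.026 ]
 [0.5393 0.252  0.026 ]
 [0.5528 0.1573 0.026 ]
 [0.4497 0.1462 0.026 ]] [0.4953 0.1992 0.026 ]
[0.4765 0.3464 0.074 ] 0.10054114441572347 0.09567677583114965
```

Request:
arm_command(xyz=[[0.002, -0.002, -0.04], [0.002, -0.002, -0.08], [0.002, -0.002, -0.12], [0.002, -0.002, -0.16], [0.002, -0.002, -0.2], [0.002, -0.002, -0.235], [0.002, -0.002, -0.255], [0.002, -0.002, -0.267], [0.002, -0.002, -0.273], [0.002, -0.002, -0.276], [0.002, -0.002, -0.277], [0.002, -0.002, -0.277], [0.002, -0.002, -0.277]], rot=[[0, 0, 0], [0, 0, 0], [0, 0, 0], [0, 0, 0], [0, 0, 0], [0, 0, 0], [0, 0, 0], [0, 0, 0], [0, 0, 0], [0, 0, 0], [0, 0, 0], [0, 0, 0], [0, 0, 0]])

```text
time: 8.08
ee_pos: [0.4938, 0.2015, 0.0428]
eef_rot: [0.662, 0.749, 0.001, 0.0]
ft_force: [-0.8, 0.3, -1.4]
width: 0.0615
grip_force: 19.9
```

Request:
arm_command(xyz=[[0, -0.001, -0.001], [0, -0.001, -0.0015], [0, -0.001, -0.0015]], rot=[[0, 0, 0], [0, 0, 0], [0, 0, 0]])

```text
time: 8.33
ee_pos: [0.4935, 0.2002, 0.0409]
eef_rot: [0.662, 0.749, 0.001, 0.0]
ft_force: [-1.3, -0.9, 5.7]
width: 0.0618
grip_force: 19.9
```

Request:
arm_command(xyz=[[0, 0, 0], [0, 0, 0], [0, 0, 0], [0, 0, 0], [0, 0, 0], [0, 0, 0.02], [0, 0, 0.06], [0, 0.02, 0.1], [0, 0.05, 0.12], [-0.01, 0.09, 0.13], [-0.015, 0.12, 0.13], [-0.015, 0.12, 0.13], [-0.015, 0.12, 0.13]], rot=[[0, 0, 0], [0, 0, 0], [0, 0, 0], [0, 0, 0], [0, 0, 0], [0, 0, 0], [0, 0, 0], [0, 0, 0], [0, 0, 0], [0, 0, 0], [0, 0, 0], [0, 0, 0], [0, 0, 0]], grip=1)

```text
time: 9.42
ee_pos: [0.477, 0.3221, 0.1698]
eef_rot: [0.661, 0.751, -0.0, -0.0]
ft_force: [-0.4, -0.4, 0.5]
width: 0.0868
grip_force: 0.0
```

```bash
python3 - <<'E'
from h import *
r.camera("scene");r.camera("top")
for c in("scene","top"):
  for l in("tray_floor","tray_knob","block_c_mid"): spot(l,c)
s=r.read_state();print(s["ee_pos"],s["joint_positions"],s["width"],s["grip_force"])
E
```

```text
tray_floor scene [(0.79, array([0.4892, 0.2042, 0.0233])), (0.34, array([0.6446, 0.2157, 0.0024]))]
tray_knob scene [(0.8, array([0.4765, 0.3545, 0.0608]))]
block_c_mid scene [(0.66, array([0.4903, 0.2004, 0.0486])), (0.38, array([0.4761, 0.3518, 0.0592]))]
tray_floor top []
tray_knob top [(0.54, array([0.6398, 0.2126, 0.0005])), (0.49, array([0.6353, 0.3305, 0.0002]))]
block_c_mid top [(0.87, array([0.4922, 0.201 , 0.0426])), (0.31, array([0.505 , 0.0707, 0.0801]))]
[0.4783 0.3193 0.1701] [-0.9561  0.2596  0.3399  1.6851 -0.0914  1.2125 -0.4729] 0.08687860695370198 0.0
```

Request:
arm_command(xyz=[[-0.003, 0.031, 0], [-0.003, 0.031, -0.03], [-0.003, 0.031, -0.07], [-0.003, 0.031, -0.1], [-0.003, 0.031, -0.12], [-0.003, 0.031, -0.126], [-0.003, 0.031, -0.126], [-0.003, 0.031, -0.126]], rot=[[0, 0, 0], [0, 0, 0], [0, 0, 0], [0, 0, 0], [0, 0, 0], [0, 0, 0], [0, 0, 0], [0, 0, 0]])

```text
time: 10.48
ee_pos: [0.4757, 0.3512, 0.0452]
eef_rot: [0.662, 0.749, 0.001, 0.0]
ft_force: [-0.8, 1.0, 0.5]
width: 0.0872
grip_force: 0.0
```

Request:
arm_command(xyz=[[0, 0, 0], [0, 0, 0], [0, 0, 0], [0, 0, 0], [0, 0, 0], [0, 0, 0], [0, 0, 0], [0, 0, 0]], rot=[[0, 0, 0], [0, 0, 0], [0, 0, 0], [0, 0, 0], [0, 0, 0], [0, 0, 0], [0, 0, 0], [0, 0, 0]], grip=0, squeeze=20)

```text
time: 11.15
ee_pos: [0.475, 0.351, 0.0441]
eef_rot: [0.662, 0.749, -0.0, 0.0]
ft_force: [0.0, 0.4, 0.0]
width: 0.0416
grip_force: 0.0
```

Fingers are slower; continue closing.

Request:
arm_command(xyz=[[0, 0, 0], [0, 0, 0], [0, 0, 0], [0, 0, 0], [0, 0, 0], [0, 0, 0]], rot=[[0, 0, 0], [0, 0, 0], [0, 0, 0], [0, 0, 0], [0, 0, 0], [0, 0, 0]])

```text
time: 11.65
ee_pos: [0.4754, 0.351, 0.0441]
eef_rot: [0.662, 0.749, 0.0, 0.0]
ft_force: [3.2, 0.9, -3.0]
width: 0.0214
grip_force: 20.0
```

Request:
arm_command(xyz=[[0.0003, -0.002, 0], [0.0007, -0.006, 0], [0.0015, -0.012, 0], [0.0024, -0.02, 0], [0.0034, -0.028, 0], [0.0043, -0.036, 0], [0.0053, -0.044, 0], [0.0062, -0.052, 0], [0.0072, -0.06, 0], [0.0082, -0.068, 0], [0.0091, -0.076, 0], [0.0101, -0.084, 0], [0.011, -0.092, 0], [0.012, -0.1, 0], [0.0129, -0.107, 0], [0.0136, -0.113, 0], [0.0141, -0.118, 0], [0.0146, -0.121, 0], [0.0148, -0.123, 0], [0.015, -0.125, 0]], rot=[[0, 0, 0], [0, 0, 0], [0, 0, 0], [0, 0, 0], [0, 0, 0], [0, 0, 0], [0, 0, 0], [0, 0, 0], [0, 0, 0], [0, 0, 0], [0, 0, 0], [0, 0, 0], [0, 0, 0], [0, 0, 0], [0, 0, 0], [0, 0, 0], [0, 0, 0], [0, 0, 0], [0, 0, 0], [0, 0, 0]])

```text
time: 13.32
ee_pos: [0.4909, 0.2258, 0.0441]
eef_rot: [0.662, 0.749, 0.001, 0.001]
ft_force: [7.1, 1.7, -6.8]
width: 0.0215
grip_force: 20.0
```

Request:
arm_command(xyz=[[0.0002, -0.0015, 0], [0.0004, -0.003, 0], [0.0005, -0.004, 0], [0.0006, -0.005, 0], [0.0006, -0.005, 0]], rot=[[0, 0, 0], [0, 0, 0], [0, 0, 0], [0, 0, 0], [0, 0, 0]])

```text
time: 13.73
ee_pos: [0.4911, 0.2237, 0.0442]
eef_rot: [0.662, 0.75, 0.002, -0.0]
ft_force: [7.3, 10.7, -10.9]
width: 0.0205
grip_force: 20.0
```

Request:
arm_command(xyz=[[0, 0.001, 0], [0, 0.001, 0], [0, 0.001, 0], [0, 0.001, 0], [0, 0.001, 0], [0, 0.001, 0.01], [0, 0.001, 0.03], [0, 0.001, 0.06], [0, 0.02, 0.1], [0, 0.05, 0.14], [0, 0.08, 0.18], [-0.01, 0.11, 0.2], [-0.02, 0.14, 0.2]], rot=[[0, 0, 0], [0, 0, 0], [0, 0, 0], [0, 0, 0], [0, 0, 0], [0, 0, 0], [0, 0, 0], [0, 0, 0], [-0.08, 0, 0], [-0.2, 0, 0], [-0.32, 0, 0], [-0.44, 0, 0], [-0.55, 0, 0]], grip=0.7)

```text
time: 14.82
ee_pos: [0.4726, 0.3605, 0.2509]
eef_rot: [0.64, 0.719, -0.201, 0.182]
ft_force: [3.3, 0.5, 0.8]
width: 0.0609
grip_force: 0.0
```

```bash
python3 - <<'E'
from h import *
m=r.camera_model("wrist");T=np.array(m["T"]);b=r.camera("wrist"); save("e",b);print(m)
m=r.camera_model("scene");print(m)
for l in("crank_axis","crank_knob","collar","pad_face","block_c_mid","tray_floor","tray_knob"): spot(l,"wrist",T)
s=r.read_state();print(s["ee_pos"],s["eef_rot"],s["joint_positions"],s["width"],s["time"])
E
```

```text
{'fx': 301.62327186491405, 'fy': 301.62327186491405, 'cx': 257.68959983997223, 'cy': 188.03204665525678, 'k1': -0.03850775832588692, 'T': array([[ 0.9932, -0.1095, -0.0404,  0.4627],
       [ 0.1021,  0.6473,  0.7553,  0.5159],
       [-0.0565, -0.7543,  0.6541,  0.3449],
       [ 0.    ,  0.    ,  0.    ,  1.    ]])}
{'fx': 479.9010716653491, 'fy': 479.9010716653491, 'cx': 257.6509080353971, 'cy': 199.59310232912267, 'k1': -0.03905669183832621, 'T': array([[ 0.8196,  0.4333, -0.3749,  0.0492],
       [-0.5729,  0.6291, -0.5253, -0.5264],
       [ 0.0083,  0.6454,  0.7638,  1.186 ],
       [ 0.    ,  0.    ,  0.    ,  1.    ]])}
crank_axis wrist [(0.46, array([0.5073, 0.0686, 0.0449]))]
crank_knob wrist [(0.57, array([0.5693, 0.0628, 0.2204]))]
collar wrist [(0.91, array([0.5135, 0.0731, 0.1264]))]
pad_face wrist [(0.66, array([0.5128, 0.0699, 0.079 ]))]
block_c_mid wrist []
tray_floor wrist [(0.77, array([0.5076, 0.0718, 0.0177])), (0.19, array([0.6362, 0.3265, 0.0026]))]
tray_knob wrist [(0.95, array([0.4888, 0.2185, 0.056 ])), (0.65, array([0.6341, 0.3221, 0.0021]))]
[0.472  0.3578 0.2454] [ 0.6389  0.7201 -0.2026  0.1796] [-1.1324  0.5683  0.339   1.2269  0.1933  1.7767 -0.6861] 0.060899787607190295 15.2167
```

View pics/e.png

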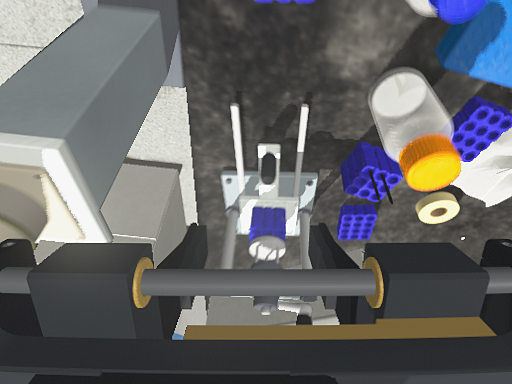

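Request:
arm_command(xyz=[[0, 0, 0.03], [0.01, -0.03, 0.055], [0.02, -0.065, 0.055], [0.032, -0.1, 0.055], [0.045, -0.14, 0.055], [0.058, -0.18, 0.055], [0.07, -0.22, 0.055], [0.082, -0.26, 0.055], [0.092, -0.29, 0.055], [0.0955, -0.302, 0.055], [0.0955, -0.302, 0.055], [0.0955, -0.302, 0.055], [0.0955, -0.302, 0.055]], rot=[[0.05, 0, 0], [0.12, 0, 0], [0.2, 0, 0], [0.3, 0, 0], [0.4, 0, 0], [0.48, 0, 0], [0.55, 0, 0], [0.55, 0, 0], [0.55, 0, 0], [0.55, 0, 0], [0.55, 0, 0], [0.55, 0, 0], [0.55, 0, 0]], grip=0.6)

```text
time: 16.3
ee_pos: [0.566, 0.0582, 0.2994]
eef_rot: [0.662, 0.749, 0.001, -0.0]
ft_force: [-0.2, 0.5, -0.1]
width: 0.0523
grip_force: 0.0
```

Request:
arm_command(xyz=[[0.0015, 0.003, -0.03], [0.0015, 0.003, -0.06], [0.0015, 0.003, -0.078], [0.0015, 0.003, -0.088], [0.0015, 0.003, -0.088], [0.0015, 0.003, -0.088]], rot=[[0, 0, 0], [0, 0, 0], [0, 0, 0], [0, 0, 0], [0, 0, 0], [0, 0, 0]])

```text
time: 16.8
ee_pos: [0.5681, 0.0614, 0.2115]
eef_rot: [0.662, 0.75, 0.0, 0.0]
ft_force: [-0.5, -0.2, 0.0]
width: 0.052
grip_force: 0.0
```

Request:
arm_command(xyz=[[0, 0, 0], [0, 0, 0], [0, 0, 0], [0, 0, 0], [0, 0, 0], [0, 0, 0], [0, 0, 0], [0, 0, 0], [0, 0, 0]], rot=[[0, 0, 0], [0, 0, 0], [0, 0, 0], [0, 0, 0], [0, 0, 0], [0, 0, 0], [0, 0, 0], [0, 0, 0], [0, 0, 0]], grip=0, squeeze=50)

```text
time: 17.55
ee_pos: [0.5685, 0.0606, 0.2111]
eef_rot: [0.662, 0.749, 0.0, 0.0]
ft_force: [3.4, -0.9, 1.9]
width: 0.023
grip_force: 50.0
```

```bash
cat > circ.py <<'E'
import sys,numpy as np,json
# start angle deg, clockwise sweep deg, rows, radius
a,s,n,R=map(float,sys.argv[1:5]);n=int(n)
u=np.arange(1,n+1)/n; e=np.clip(1.15*(u-0.0),0,1) ; e=u+(0.35*(-np.sin(2*np.pi*u))/(2*np.pi))
t=np.radians(a-s*e)
print(json.dumps([[round(R*(np.cos(x)-np.cos(np.radians(a))),4),round(R*(np.sin(x)-np.sin(np.radians(a))),4),0] for x in t]))
E
python3 circ.py -13.5 90 8 0.06;python3 circ.py -103.5 270 18 0.06; python3 circ.py -13.5 360 20 0.06
```

```text
[[-0.0024, -0.0077, 0], [-0.0069, -0.0169, 0], [-0.015, -0.0275, 0], [-0.027, -0.0372, 0], [-0.0411, -0.0435, 0], [-0.0542, -0.0458, 0], [-0.0644, -0.0457, 0], [-0.0723, -0.0443, 0]]
[[-0.0098, 0.0033, 0], [-0.0194, 0.0085, 0], [-0.0288, 0.0163, 0], [-0.0373, 0.0272, 0], [-0.0436, 0.0415, 0], [-0.046, 0.0588, 0], [-0.0428, 0.0777, 0], [-0.033, 0.0956, 0], [-0.0173, 0.1095, 0], [0.0022, 0.1172, 0], [0.0225, 0.1177, 0], [0.0408, 0.112, 0], [0.0552, 0.102, 0], [0.0651, 0.0899, 0], [0.0709, 0.0774, 0], [0.0736, 0.0655, 0], [0.0739, 0.0545, 0], [0.0723, 0.0443, 0]]
[[-0.0041, -0.0116, 0], [-0.0109, -0.0227, 0], [-0.0208, -0.0328, 0], [-0.0343, -0.041, 0], [-0.0515, -0.0456, 0], [-0.0713, -0.0446, 0], [-0.0913, -0.0362, 0], [-0.1079, -0.0198, 0], [-0.1173, 0.0029, 0], [-0.1167, 0.028, 0], [-0.1058, 0.0507, 0], [-0.0872, 0.0666, 0], [-0.0649, 0.0736, 0], [-0.0432, 0.0721, 0], [-0.0252, 0.064, 0], [-0.012, 0.0521, 0], [-0.0036, 0.0387, 0], [0.0006, 0.0252, 0], [0.0016, 0.0122, 0], [0.0, -0.0, 0]]
```

Request:
arm_command(xyz=[[-0.0024, -0.0077, 0], [-0.0069, -0.0169, 0], [-0.015, -0.0275, 0], [-0.027, -0.0372, 0], [-0.0411, -0.0435, 0], [-0.0542, -0.0458, 0], [-0.0644, -0.0457, 0], [-0.0723, -0.0443, 0], [-0.0723, -0.0443, 0], [-0.0723, -0.0443, 0]], rot=[[0, 0, 0], [0, 0, 0], [0, 0, 0], [0, 0, 0], [0, 0, 0], [0, 0, 0], [0, 0, 0], [0, 0, 0], [0, 0, 0], [0, 0, 0]])

```text
time: 18.38
ee_pos: [0.4948, 0.015, 0.211]
eef_rot: [0.663, 0.749, -0.001, -0.0]
ft_force: [-2.6, -7.1, 8.0]
width: 0.0228
grip_force: 50.0
```

Request:
arm_command(xyz=[[-0.0098, 0.0033, 0], [-0.0194, 0.0085, 0], [-0.0288, 0.0163, 0], [-0.0373, 0.0272, 0], [-0.0436, 0.0415, 0], [-0.046, 0.0588, 0], [-0.0428, 0.0777, 0], [-0.033, 0.0956, 0], [-0.0173, 0.1095, 0], [0.0022, 0.1172, 0], [0.0225, 0.1177, 0], [0.0408, 0.112, 0], [0.0552, 0.102, 0], [0.0651, 0.0899, 0], [0.0709, 0.0774, 0], [0.0736, 0.0655, 0], [0.0739, 0.0545, 0], [0.0723, 0.0443, 0], [0.0723, 0.0443, 0]], rot=[[0, 0, 0], [0, 0, 0], [0, 0, 0], [0, 0, 0], [0, 0, 0], [0, 0, 0], [0, 0, 0], [0, 0, 0], [0, 0, 0], [0, 0, 0], [0, 0, 0], [0, 0, 0], [0, 0, 0], [0, 0, 0], [0, 0, 0], [0, 0, 0], [0, 0, 0], [0, 0, 0], [0, 0, 0]])

```text
time: 19.97
ee_pos: [0.5682, 0.0587, 0.2111]
eef_rot: [0.663, 0.748, 0.0, 0.0]
ft_force: [3.0, -2.0, 3.8]
width: 0.0227
grip_force: 50.0
```

```bash
python3 - <<'E'
from h import *
r.camera("scene")
for l in("crank_knob","collar","pad_face"): spot(l,"scene")
s=r.read_state();print(s["ee_pos"],s["ft_force"],s["width"])
E
```

```text
crank_knob scene [(0.48, array([0.5686, 0.0525, 0.2193])), (0.21, array([0.5999, 0.4623, 0.0021]))]
collar scene [(0.66, array([0.5092, 0.0751, 0.12  ]))]
pad_face scene [(0.69, array([0.5092, 0.0701, 0.071 ]))]
[0.5686 0.0611 0.2111] [ 4.6971 -2.388   5.4254] 0.022832442429932442
```

Request:
arm_command(xyz=[[-0.0041, -0.0116, 0], [-0.0109, -0.0227, 0], [-0.0208, -0.0328, 0], [-0.0343, -0.041, 0], [-0.0515, -0.0456, 0], [-0.0713, -0.0446, 0], [-0.0913, -0.0362, 0], [-0.1079, -0.0198, 0], [-0.1173, 0.0029, 0], [-0.1167, 0.028, 0], [-0.1058, 0.0507, 0], [-0.0872, 0.0666, 0], [-0.0649, 0.0736, 0], [-0.0432, 0.0721, 0], [-0.0252, 0.064, 0], [-0.012, 0.0521, 0], [-0.0036, 0.0387, 0], [0.0006, 0.0252, 0], [0.0016, 0.0122, 0], [0, 0, 0]], rot=[[0, 0, 0], [0, 0, 0], [0, 0, 0], [0, 0, 0], [0, 0, 0], [0, 0, 0], [0, 0, 0], [0, 0, 0], [0, 0, 0], [0, 0, 0], [0, 0, 0], [0, 0, 0], [0, 0, 0], [0, 0, 0], [0, 0, 0], [0, 0, 0], [0, 0, 0], [0, 0, 0], [0, 0, 0], [0, 0, 0]])

```text
time: 21.83
ee_pos: [0.5688, 0.0617, 0.2111]
eef_rot: [0.662, 0.75, 0.001, 0.0]
ft_force: [3.7, 1.7, 4.7]
width: 0.0227
grip_force: 50.0
```

```bash
python3 - <<'E'
from h import *
s=r.camera("scene"); v=proj("scene",[.509,.075,.1]); x,y=[int(t) for t in v]
save("f",cv2.resize(s[y-40:y+40,x-45:x+45],None,fx=7,fy=7,interpolation=cv2.INTER_CUBIC));print(x-45,y-40)
for l in("crank_knob","collar","pad_face"): spot(l,"scene")
s=r.read_state();print(s["ee_pos"],s["ft_force"],s["width"],s["time"])
E
python3 circ.py -13.5 180 13 0.06
```

```text
221 204
crank_knob scene [(0.42, array([0.5694, 0.0586, 0.2202]))]
collar scene [(0.76, array([0.5073, 0.0772, 0.1087]))]
pad_face scene [(0.42, array([0.5083, 0.0734, 0.069 ]))]
[0.5686 0.061  0.2111] [ 6.1365 -1.1748  5.526 ] 0.022780786046188592 22.0333
[[-0.003, -0.0091, 0], [-0.008, -0.0186, 0], [-0.016, -0.0285, 0], [-0.0279, -0.0377, 0], [-0.0439, -0.0442, 0], [-0.0627, -0.0458, 0], [-0.0816, -0.0413, 0], [-0.0976, -0.0313, 0], [-0.1089, -0.0182, 0], [-0.1154, -0.0046, 0], [-0.118, 0.0078, 0], [-0.1182, 0.0185, 0], [-0.1167, 0.028, 0]]
```

View pics/f.png

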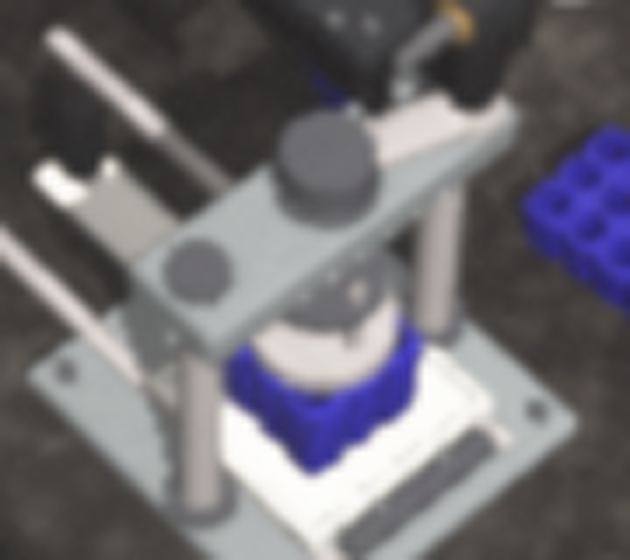

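Request:
arm_command(xyz=[[-0.003, -0.0091, 0], [-0.008, -0.0186, 0], [-0.016, -0.0285, 0], [-0.0279, -0.0377, 0], [-0.0439, -0.0442, 0], [-0.0627, -0.0458, 0], [-0.0816, -0.0413, 0], [-0.0976, -0.0313, 0], [-0.1089, -0.0182, 0], [-0.1154, -0.0046, 0], [-0.118, 0.0078, 0], [-0.1182, 0.0185, 0], [-0.1167, 0.028, 0], [-0.1167, 0.028, 0], [-0.1167, 0.028, 0]], rot=[[0, 0, 0], [0, 0, 0], [0, 0, 0], [0, 0, 0], [0, 0, 0], [0, 0, 0], [0, 0, 0], [0, 0, 0], [0, 0, 0], [0, 0, 0], [0, 0, 0], [0, 0, 0], [0, 0, 0], [0, 0, 0], [0, 0, 0]])

```text
time: 23.28
ee_pos: [0.4522, 0.0902, 0.211]
eef_rot: [0.661, 0.75, 0.001, 0.001]
ft_force: [6.9, -1.0, 1.9]
width: 0.0228
grip_force: 50.0
```

Request:
arm_command(xyz=[[0, 0, 0], [0, 0, 0], [0, 0, 0], [0, 0, 0], [0, 0, 0], [0, 0, 0.02], [0, 0, 0.06], [0, 0.03, 0.075], [0.005, 0.065, 0.075], [0.01, 0.1, 0.065], [0.015, 0.13, 0.04], [0.02, 0.15, 0.01], [0.023, 0.16, -0.015], [0.023, 0.16, -0.03], [0.023, 0.16, -0.03], [0.023, 0.16, -0.03], [0.023, 0.16, -0.03]], rot=[[0, 0, 0], [0, 0, 0], [0, 0, 0], [0, 0, 0], [0, 0, 0], [0, 0, 0], [0, 0, 0], [-0.05, 0, 0], [-0.15, 0, 0], [-0.25, 0, 0], [-0.35, 0, 0], [-0.45, 0, 0], [-0.55, 0, 0], [-0.65, 0, 0], [-0.65, 0, 0], [-0.65, 0, 0], [-0.65, 0, 0]], grip=0.6)

```text
time: 24.7
ee_pos: [0.4752, 0.248, 0.1823]
eef_rot: [0.629, 0.71, -0.238, 0.211]
ft_force: [0.8, -0.4, 0.3]
width: 0.0523
grip_force: 0.0
```

```bash
python3 - <<'E'
from h import *
T=np.array(r.camera_model("wrist")["T"]);b=r.camera("wrist")
T2=np.array(r.camera_model("wrist")["T"]);print(abs(T-T2).max())
np.save("g.npy",b);np.save("Tg.npy",T2)
x,y=[int(t) for t in proj("wrist",[.509,.075,.09])];y0=max(y-50,0);x0=x-60
print(x0,y0);save("g",cv2.resize(b[y0:y0+95,x0:x0+130],None,fx=6,fy=6,interpolation=cv2.INTER_CUBIC))
for l in("collar","pad_face","block_c_mid","crank_knob"): spot(l,"wrist",T)
for z in(.068,.0925,.095,.1): print(z,proj("wrist",[.509,.075,z]))
s=r.read_state();print(s["ee_pos"],s["ft_force"],s["joint_positions"],s["time"])
E
```

```text
0.001590625832786477
215 184
collar wrist [(0.67, array([0.5126, 0.0746, 0.1023]))]
pad_face wrist [(0.64, array([0.5139, 0.0718, 0.0684]))]
block_c_mid wrist [(0.74, array([0.5082, 0.0707, 0.0443])), (0.74, array([0.633 , 0.3277, 0.0014]))]
crank_knob wrist []
0.068 [276.6611 219.4701]
0.0925 [275.9355 236.6915]
0.095 [275.8581 238.5206]
0.1 [275.7014 242.2203]
[0.4751 0.248  0.1827] [-0.0238 -0.9975  0.4796] [-0.9613  0.4856  0.1659  1.4976  0.36    1.6452 -0.7374] 24.95
```

View pics/g.png

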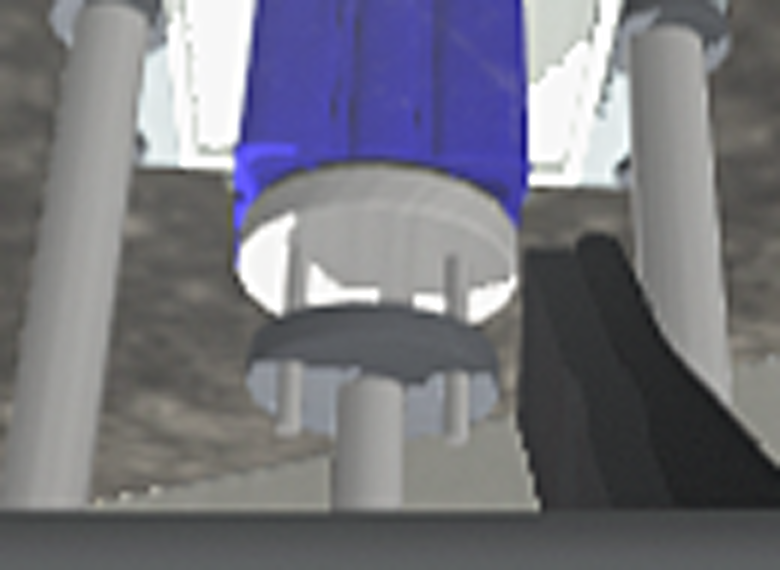

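```bash
python3 - <<'E'
from h import *
from scipy.optimize import brentq
b=np.load("g.npy").astype(int);T=np.load("Tg.npy")
m=r.camera_model("wrist")
def pr(p):
    q=np.linalg.inv(T)@np.append(p,1); s=np.array([q[0],-q[1]])/-q[2]; s=s*(1+m["k1"]*(s@s)); return np.array([m["fx"]*s[0]+m["cx"],m["fy"]*s[1]+m["cy"]])
a=np.linspace(0,2*np.pi,181)
def circ(c,z,R): return np.array([pr([c[0]+R*np.cos(t),c[1]+R*np.sin(t),z]) for t in a])
for dy in(-.004,-.002,0,.002,.004):
    c=(.509,.075+dy)
    f=lambda z,R,row: circ(c,z,R)[:,1].min()-row
    zp=brentq(f,.03,.13,args=(.03,184+163.5/6-.42)); zc=brentq(f,.03,.15,args=(.026,184+305.5/6-.42))
    C=circ(c,zp,.03)[:,0];D=circ(c,zc,.026)[:,0]
    print(dy,zp,zc,zc-zp,(C.min()-215)*6,(C.max()-215)*6,(D.min()-215)*6,(D.max()-215)*6)
print(b[205:240,277].tolist())
E
```

```text
-0.004 0.07146614894721014 0.1012544124895318 0.02978826354232167 225.8403734884273 505.42180326190885 233.42377802370493 486.6116677771947
-0.002 0.07265876678449351 0.1022448809300949 0.02958611414560139 226.1627016110561 507.43792871471726 233.88629219942345 488.5981474134113
0 0.07385138567386183 0.10323535143200697 0.029383965758145142 226.48891167706466 509.4785498531646 234.35431954741256 490.6085857581247
0.002 0.0750440056357807 0.10422582403483649 0.029181818399055787 226.81907423451696 511.5441151932788 234.82703935965827 492.64341829107434
0.004 0.07623662669125005 0.10521629877917187 0.02897967208792182 227.1532615512437 513.6350842519297 235.30547215228472 494.7030910953366
[[73, 72, 155], [73, 71, 157], [73, 71, 159], [74, 72, 168], [75, 72, 164], [66, 66, 108], [109, 109, 99], [149, 150, 146], [153, 153, 151], [152, 151, 151], [156, 156, 154], [158, 158, 157], [170, 168, 167], [172, 170, 168], [164, 164, 162], [165, 164, 163], [166, 165, 164], [164, 163, 161], [164, 164, 161], [164, 163, 161], [163, 163, 160], [163, 163, 161], [164, 164, 163], [163, 163, 162], [164, 164, 163], [161, 160, 159], [154, 153, 151], [247, 246, 243], [255, 255, 255], [165, 165, 165], [76, 79, 83], [87, 89, 93], [89, 92, 96], [90, 92, 96], [93, 95, 99]]
```

Request:
arm_command(xyz=[[0, 0, 0.02], [-0.003, -0.01, 0.05], [-0.008, -0.03, 0.085], [-0.013, -0.06, 0.1], [-0.018, -0.095, 0.1], [-0.02, -0.13, 0.1], [-0.023, -0.155, 0.1], [-0.023, -0.16, 0.1], [-0.023, -0.16, 0.08], [-0.023, -0.16, 0.055], [-0.023, -0.16, 0.035], [-0.023, -0.16, 0.03], [-0.023, -0.16, 0.03]], rot=[[0.08, 0, 0], [0.18, 0, 0], [0.28, 0, 0], [0.38, 0, 0], [0.48, 0, 0], [0.58, 0, 0], [0.65, 0, 0], [0.65, 0, 0], [0.65, 0, 0], [0.65, 0, 0], [0.65, 0, 0], [0.65, 0, 0], [0.65, 0, 0]])

```text
time: 26.03
ee_pos: [0.4507, 0.0883, 0.2104]
eef_rot: [0.662, 0.749, -0.0, -0.0]
ft_force: [-0.1, -0.4, 0.3]
width: 0.052
grip_force: 0.0
```

Request:
arm_command(xyz=[[0, 0, 0], [0, 0, 0], [0, 0, 0], [0, 0, 0], [0, 0, 0], [0, 0, 0], [0, 0, 0], [0, 0, 0], [0, 0, 0]], rot=[[0, 0, 0], [0, 0, 0], [0, 0, 0], [0, 0, 0], [0, 0, 0], [0, 0, 0], [0, 0, 0], [0, 0, 0], [0, 0, 0]], grip=0)

```text
time: 26.78
ee_pos: [0.4519, 0.0887, 0.2112]
eef_rot: [0.662, 0.749, 0.001, 0.0]
ft_force: [3.5, -0.7, 3.4]
width: 0.0226
grip_force: 50.0
```

```bash
python3 circ.py 166.5 169 13 0.06
```

```text
[[0.0028, 0.0086, 0], [0.0073, 0.0176, 0], [0.0146, 0.027, 0], [0.0254, 0.0361, 0], [0.0401, 0.0431, 0], [0.0576, 0.046, 0], [0.0756, 0.0434, 0], [0.0917, 0.0359, 0], [0.1038, 0.0251, 0], [0.1117, 0.0134, 0], [0.1161, 0.0023, 0], [0.118, -0.0076, 0], [0.1183, -0.0166, 0]]
```

Request:
arm_command(xyz=[[0.0028, 0.0086, 0], [0.0073, 0.0176, 0], [0.0146, 0.027, 0], [0.0254, 0.0361, 0], [0.0401, 0.0431, 0], [0.0576, 0.046, 0], [0.0756, 0.0434, 0], [0.0917, 0.0359, 0], [0.1038, 0.0251, 0], [0.1117, 0.0134, 0], [0.1161, 0.0023, 0], [0.118, -0.0076, 0], [0.1183, -0.0166, 0], [0.1183, -0.0166, 0], [0.1183, -0.0166, 0]], rot=[[0, 0, 0], [0, 0, 0], [0, 0, 0], [0, 0, 0], [0, 0, 0], [0, 0, 0], [0, 0, 0], [0, 0, 0], [0, 0, 0], [0, 0, 0], [0, 0, 0], [0, 0, 0], [0, 0, 0], [0, 0, 0], [0, 0, 0]])

```text
time: 28.03
ee_pos: [0.5699, 0.0725, 0.2112]
eef_rot: [0.662, 0.749, 0.0, -0.0]
ft_force: [-0.3, -0.8, 8.7]
width: 0.0232
grip_force: 50.0
```

Request:
arm_command(xyz=[[0, 0, 0], [0, 0, 0], [0, 0, 0], [0, 0, 0], [0, 0, 0], [0, 0, 0.02], [0, 0, 0.06], [-0.02, 0.03, 0.075], [-0.04, 0.065, 0.075], [-0.06, 0.1, 0.065], [-0.075, 0.135, 0.04], [-0.085, 0.165, 0.01], [-0.09, 0.185, -0.015], [-0.094, 0.19, -0.03], [-0.094, 0.19, -0.035], [-0.094, 0.19, -0.035], [-0.094, 0.19, -0.035], [-0.094, 0.19, -0.035], [-0.094, 0.19, -0.035]], rot=[[0, 0, 0], [0, 0, 0], [0, 0, 0], [0, 0, 0], [0, 0, 0], [0, 0, 0], [0, 0, 0], [-0.05, 0, 0], [-0.15, 0, 0], [-0.25, 0, 0], [-0.35, 0, 0], [-0.45, 0, 0], [-0.55, 0, 0], [-0.65, 0, 0], [-0.65, 0, 0], [-0.65, 0, 0], [-0.65, 0, 0], [-0.65, 0, 0], [-0.65, 0, 0]], grip=0.6)

```text
time: 29.62
ee_pos: [0.4769, 0.2609, 0.1779]
eef_rot: [0.629, 0.709, -0.237, 0.211]
ft_force: [0.1, -0.6, 0.0]
width: 0.0522
grip_force: 0.0
```

```bash
python3 - <<'E'
from h import *
b=r.camera("wrist");r.camera("wrist");T2=np.array(r.camera_model("wrist")["T"])
np.save("k.npy",b);np.save("Tk.npy",T2)
x,y=[int(t) for t in proj("wrist",[.509,.075,.09])];y0=max(y-50,0);x0=x-60
print(x0,y0);save("k",cv2.resize(b[y0:y0+95,x0:x0+130],None,fx=6,fy=6,interpolation=cv2.INTER_CUBIC))
for l in("collar","pad_face","block_c_mid"): spot(l,"wrist",T2)
s=r.read_state();print(s["ee_pos"],s["ft_force"],s["time"])
E
```

```text
213 193
collar wrist [(0.65, array([0.5106, 0.073 , 0.0948])), (0.4, array([0.5089, 0.0716, 0.0432]))]
pad_face wrist [(0.61, array([0.5113, 0.0697, 0.0653]))]
block_c_mid wrist [(0.72, array([0.5096, 0.069 , 0.0421]))]
[0.4759 0.2618 0.1765] [ 0.124  -0.262  -0.0831] 29.8667
```

View pics/k.png

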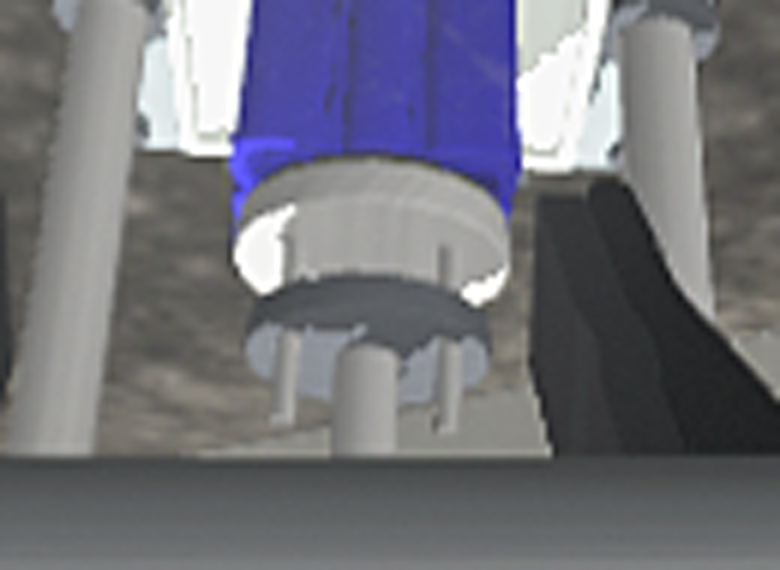

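```bash
python3 - <<'E'
from h import *
from scipy.optimize import brentq
m=r.camera_model("wrist")
a=np.linspace(0,2*np.pi,181)
for n,pc in(("g",(278,277)),("k",(275,275))):
    b=np.load(n+".npy").astype(int);T=np.load("T"+n+".npy");Ti=np.linalg.inv(T)
    def pr(p):
        q=Ti@np.append(p,1); s=np.array([q[0],-q[1]])/-q[2]; s=s*(1+m["k1"]*(s@s)); return np.array([m["fx"]*s[0]+m["cx"],m["fy"]*s[1]+m["cy"]])
    row=lambda z,R:min(pr([.509+R*np.cos(t),.075+R*np.sin(t),z])[1] for t in a)
    print(n,[b[200:245,c].sum(1).tolist() for c in pc[:1]])
    E=[]
    for c in range(271,279):
        p=b[:,c,0].astype(float)
        i=next(j for j in range(205,225) if p[j]>105 ); e1=i-1+(105-p[i-1])/(p[i]-p[i-1])
        k=next(j for j in range(i+12,250) if p[j]<115); e2=k-1+(p[k-1]-115)/(p[k-1]-p[k])
        E.append((e1,e2))
    E=np.array(E);print(E.T)
    e1,e2=E[:,0].min(),E[:,1].min()
    zp=brentq(lambda z:row(z,.03)-e1,.03,.13);zc=brentq(lambda z:row(z,.026)-e2,.03,.15);print(e1,e2,zp,zc,zc-zp)
E
```

```text
g [[308, 310, 308, 305, 309, 302, 304, 306, 319, 318, 237, 334, 457, 465, 469, 480, 479, 501, 512, 483, 486, 485, 489, 488, 488, 489, 483, 487, 487, 481, 483, 473, 534, 520, 349, 247, 273, 278, 278, 292, 293, 284, 282, 281, 275]]
[[211.2619 211.2381 211.2051 211.025  210.925  210.95   210.907  210.8   ]
 [234.5051 234.439  234.2414 234.2632 234.3768 234.3913 234.5618 234.    ]]
210.8 234.0 0.07380948066699076 0.10259965821342382 0.02879017754643305
k [[303, 297, 300, 309, 302, 300, 313, 316, 304, 310, 306, 308, 299, 306, 308, 308, 319, 314, 237, 352, 474, 465, 468, 484, 480, 504, 510, 489, 488, 490, 487, 489, 494, 487, 484, 489, 489, 505, 401, 251, 271, 281, 282, 289, 289]]
[[219.186  219.1556 219.1364 218.7959 218.7222 219.0667 219.1429 219.3793]
 [237.9767 238.     238.3333 238.3519 238.3462 238.3529 238.3396 238.5208]]
218.72222222222223 237.97674418604652 0.07172166859058325 0.0957527683406402 0.024031099750056947
```

```bash
python3 -c "
from bench import r
print(r.close_job())"
```

```text
the job is handed in; nothing more can be done
None
```

The job is handed in, with no verdict returned: the 48 mm block is clamped on the home tray, the crank is released, and the collar-to-pad gap measures about 24.0 to 25.4 mm (target 24.5 ± 2 mm).

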